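Queue the washed valves for the grinder

TASK

Move the four engine valves from the wash rack into the feed tray of the valve grinder, one to a compartment, standing on their heads, keeping the order in which they wait: the valve at the left end of the wash rack, as seen from the robot, goes in the compartment next to the stop with the brass knob, the next valve to the right goes beside it, and so on. Set each one down gently and knock none over.

Things in the scene. Friction and masses are not known exactly. Their poses are not given: they have to be found in the camera images.
- valve_a: Bright steel engine valve, the widest and longest of four, standing on its head with the bare stem pointing straight up: round flat head 42 mm across and 4 mm thick at the bottom, flaring (26 mm high) into a round stem 9 mm in diameter; 118 mm tall overall, about 0.1 kg. Origin: centre of the underside of the head; z runs up the stem. Grip the top of the stem.
- valve_b: Bright steel engine valve, the second largest of four, standing on its head with the bare stem pointing straight up: round flat head 38 mm across and 4 mm thick at the bottom, flaring (26 mm high) into a round stem 9 mm in diameter; 110 mm tall overall, about 0.1 kg. Origin: centre of the underside of the head; z runs up the stem. Grip the top of the stem.
- valve_c: Bright steel engine valve, the third largest of four, standing on its head with the bare stem pointing straight up: round flat head 34 mm across and 4 mm thick at the bottom, flaring (26 mm high) into a round stem 9 mm in diameter; 102 mm tall overall, about 0.1 kg. Origin: centre of the underside of the head; z runs up the stem. Grip the top of the stem.
- valve_d: Bright steel engine valve, the narrowest and shortest of four, standing on its head with the bare stem pointing straight up: round flat head 30 mm across and 4 mm thick at the bottom, flaring (26 mm high) into a round stem 9 mm in diameter; 94 mm tall overall, about 0.1 kg. Origin: centre of the underside of the head; z runs up the stem. Grip the top of the stem.
- cup_a: Fixed square black cup on the steel wash rack, 56 mm outside, 50 mm inside, 12 mm high, floor 4 mm thick; valve_a stands in it at the start. The four cups form the row, 62 mm apart, in a different sequence at every start. Origin: centre of the underside, 6 mm over the bench; its y axis runs along the row towards the robot's left (within 20 degrees).
- cup_b: Fixed square black cup on the steel wash rack, 56 mm outside, 50 mm inside, 12 mm high, floor 4 mm thick; valve_b stands in it at the start. The four cups form the row, 62 mm apart, in a different sequence at every start. Origin: centre of the underside, 6 mm over the bench; its y axis runs along the row towards the robot's left (within 20 degrees).
- cup_c: Fixed square black cup on the steel wash rack, 56 mm outside, 50 mm inside, 12 mm high, floor 4 mm thick; valve_c stands in it at the start. The four cups form the row, 62 mm apart, in a different sequence at every start. Origin: centre of the underside, 6 mm over the bench; its y axis runs along the row towards the robot's left (within 20 degrees).
- cup_d: Fixed square black cup on the steel wash rack, 56 mm outside, 50 mm inside, 12 mm high, floor 4 mm thick; valve_d stands in it at the start. The four cups form the row, 62 mm apart, in a different sequence at every start. Origin: centre of the underside, 6 mm over the bench; its y axis runs along the row towards the robot's left (within 20 degrees).
- feed_tray: Fixed open aluminium tray, dark rubber floor, with four compartments in a row, 251 x 66 mm, walls 22 mm high and 3 mm thick, floor 5 mm thick. Each compartment is 59 mm (along the row) by 60 mm inside. Origin: centre of the underside, at bench height; y runs along the row, x across it; compartment centres at y = -93, -31, +31, +93 mm, x = 0. It lies left or right of the wash rack.
- stop: Fixed end stop of the feed tray: dark steel block 50 x 34 x 14 mm with an upright pin and a brass knob 24 mm across, top at 60 mm, at one end of the tray or the other (the other end has only a flat 8 mm plate). Origin: centre of the underside, on the tray's long centre line, 147 mm from the tray's centre, so 54, 116, 178 and 240 mm from the four compartment centres.

How it is judged:
At the end, for the whole second after the job is handed in: Each valve stands still, upright within 0.12 rad, on the feed tray floor (within 5 mm), 20 mm or less off its long centre line; first to fourth from the left of the wash rack stand within 22 mm of 54, 116, 178, 240 mm from the stop (x of valve_a in the frame of feed_tray between -0.02 and 0.02 m and z of valve_a in the frame of feed_tray between 0 and 0.01 m and angle between each of valve_a, valve_b, valve_c, valve_d's own z axis and vertical below 0.12 rad and linear speed of each of valve_a, valve_b, valve_c, valve_d below 0.02 m/s and angular speed of each of valve_a, valve_b, valve_c, valve_d below 0.2 rad/s and ((y of cup_a in the frame of cup_b above 0 m and y of cup_a in the frame of cup_c above 0 m and y of cup_a in the frame of cup_d above 0 m and horizontal distance between valve_a and stop between 0.032 and 0.076 m) or (y of cup_a in the frame of cup_b below 0 m and y of cup_a in the frame of cup_c above 0 m and y of cup_a in the frame of cup_d above 0 m and horizontal distance between valve_a and stop between 0.094 and 0.138 m) or (y of cup_a in the frame of cup_b above 0 m and y of cup_a in the frame of cup_c below 0 m and y of cup_a in the frame of cup_d above 0 m and horizontal distance between valve_a and stop between 0.094 and 0.138 m) or (y of cup_a in the frame of cup_b above 0 m and y of cup_a in the frame of cup_c above 0 m and y of cup_a in the frame of cup_d below 0 m and horizontal distance between valve_a and stop between 0.094 and 0.138 m) or (y of cup_a in the frame of cup_b below 0 m and y of cup_a in the frame of cup_c below 0 m and y of cup_a in the frame of cup_d above 0 m and horizontal distance between valve_a and stop between 0.156 and 0.2 m) or (y of cup_a in the frame of cup_b below 0 m and y of cup_a in the frame of cup_c above 0 m and y of cup_a in the frame of cup_d below 0 m and horizontal distance between valve_a and stop between 0.156 and 0.2 m) or (y of cup_a in the frame of cup_b above 0 m and y of cup_a in the frame of cup_c below 0 m and y of cup_a in the frame of cup_d below 0 m and horizontal distance between valve_a and stop between 0.156 and 0.2 m) or (y of cup_a in the frame of cup_b below 0 m and y of cup_a in the frame of cup_c below 0 m and y of cup_a in the frame of cup_d below 0 m and horizontal distance between valve_a and stop between 0.218 and 0.262 m)) and x of valve_b in the frame of feed_tray between -0.02 and 0.02 m and z of valve_b in the frame of feed_tray between 0 and 0.01 m and ((y of cup_b in the frame of cup_a above 0 m and y of cup_b in the frame of cup_c above 0 m and y of cup_b in the frame of cup_d above 0 m and horizontal distance between valve_b and stop between 0.032 and 0.076 m) or (y of cup_b in the frame of cup_a below 0 m and y of cup_b in the frame of cup_c above 0 m and y of cup_b in the frame of cup_d above 0 m and horizontal distance between valve_b and stop between 0.094 and 0.138 m) or (y of cup_b in the frame of cup_a above 0 m and y of cup_b in the frame of cup_c below 0 m and y of cup_b in the frame of cup_d above 0 m and horizontal distance between valve_b and stop between 0.094 and 0.138 m) or (y of cup_b in the frame of cup_a above 0 m and y of cup_b in the frame of cup_c above 0 m and y of cup_b in the frame of cup_d below 0 m and horizontal distance between valve_b and stop between 0.094 and 0.138 m) or (y of cup_b in the frame of cup_a below 0 m and y of cup_b in the frame of cup_c below 0 m and y of cup_b in the frame of cup_d above 0 m and horizontal distance between valve_b and stop between 0.156 and 0.2 m) or (y of cup_b in the frame of cup_a below 0 m and y of cup_b in the frame of cup_c above 0 m and y of cup_b in the frame of cup_d below 0 m and horizontal distance between valve_b and stop between 0.156 and 0.2 m) or (y of cup_b in the frame of cup_a above 0 m and y of cup_b in the frame of cup_c below 0 m and y of cup_b in the frame of cup_d below 0 m and horizontal distance between valve_b and stop between 0.156 and 0.2 m) or (y of cup_b in the frame of cup_a below 0 m and y of cup_b in the frame of cup_c below 0 m and y of cup_b in the frame of cup_d below 0 m and horizontal distance between valve_b and stop between 0.218 and 0.262 m)) and x of valve_c in the frame of feed_tray between -0.02 and 0.02 m and z of valve_c in the frame of feed_tray between 0 and 0.01 m and ((y of cup_c in the frame of cup_a above 0 m and y of cup_c in the frame of cup_b above 0 m and y of cup_c in the frame of cup_d above 0 m and horizontal distance between valve_c and stop between 0.032 and 0.076 m) or (y of cup_c in the frame of cup_a below 0 m and y of cup_c in the frame of cup_b above 0 m and y of cup_c in the frame of cup_d above 0 m and horizontal distance between valve_c and stop between 0.094 and 0.138 m) or (y of cup_c in the frame of cup_a above 0 m and y of cup_c in the frame of cup_b below 0 m and y of cup_c in the frame of cup_d above 0 m and horizontal distance between valve_c and stop between 0.094 and 0.138 m) or (y of cup_c in the frame of cup_a above 0 m and y of cup_c in the frame of cup_b above 0 m and y of cup_c in the frame of cup_d below 0 m and horizontal distance between valve_c and stop between 0.094 and 0.138 m) or (y of cup_c in the frame of cup_a below 0 m and y of cup_c in the frame of cup_b below 0 m and y of cup_c in the frame of cup_d above 0 m and horizontal distance between valve_c and stop between 0.156 and 0.2 m) or (y of cup_c in the frame of cup_a below 0 m and y of cup_c in the frame of cup_b above 0 m and y of cup_c in the frame of cup_d below 0 m and horizontal distance between valve_c and stop between 0.156 and 0.2 m) or (y of cup_c in the frame of cup_a above 0 m and y of cup_c in the frame of cup_b below 0 m and y of cup_c in the frame of cup_d below 0 m and horizontal distance between valve_c and stop between 0.156 and 0.2 m) or (y of cup_c in the frame of cup_a below 0 m and y of cup_c in the frame of cup_b below 0 m and y of cup_c in the frame of cup_d below 0 m and horizontal distance between valve_c and stop between 0.218 and 0.262 m)) and x of valve_d in the frame of feed_tray between -0.02 and 0.02 m and z of valve_d in the frame of feed_tray between 0 and 0.01 m and ((y of cup_d in the frame of cup_a above 0 m and y of cup_d in the frame of cup_b above 0 m and y of cup_d in the frame of cup_c above 0 m and horizontal distance between valve_d and stop between 0.032 and 0.076 m) or (y of cup_d in the frame of cup_a below 0 m and y of cup_d in the frame of cup_b above 0 m and y of cup_d in the frame of cup_c above 0 m and horizontal distance between valve_d and stop between 0.094 and 0.138 m) or (y of cup_d in the frame of cup_a above 0 m and y of cup_d in the frame of cup_b below 0 m and y of cup_d in the frame of cup_c above 0 m and horizontal distance between valve_d and stop between 0.094 and 0.138 m) or (y of cup_d in the frame of cup_a above 0 m and y of cup_d in the frame of cup_b above 0 m and y of cup_d in the frame of cup_c below 0 m and horizontal distance between valve_d and stop between 0.094 and 0.138 m) or (y of cup_d in the frame of cup_a below 0 m and y of cup_d in the frame of cup_b below 0 m and y of cup_d in the frame of cup_c above 0 m and horizontal distance between valve_d and stop between 0.156 and 0.2 m) or (y of cup_d in the frame of cup_a below 0 m and y of cup_d in the frame of cup_b above 0 m and y of cup_d in the frame of cup_c below 0 m and horizontal distance between valve_d and stop between 0.156 and 0.2 m) or (y of cup_d in the frame of cup_a above 0 m and y of cup_d in the frame of cup_b below 0 m and y of cup_d in the frame of cup_c below 0 m and horizontal distance between valve_d and stop between 0.156 and 0.2 m) or (y of cup_d in the frame of cup_a below 0 m and y of cup_d in the frame of cup_b below 0 m and y of cup_d in the frame of cup_c below 0 m and horizontal distance between valve_d and stop between 0.218 and 0.262 m))); the robot touches nothing.
It fails at once if a valve is tipped over (leans more than 40 degrees) (angle between any of valve_a, valve_b, valve_c, valve_d's own z axis and vertical above 0.7 rad).
It fails at once if a valve is dropped into the feed tray (it reaches the bottom 15 mm of the tray faster than 0.45 m/s, as after a fall of about 10 mm or more) ((x of valve_a in the frame of feed_tray between -0.03 and 0.03 m and y of valve_a in the frame of feed_tray between -0.124 and 0.124 m and z of valve_a in the frame of feed_tray below 0.015 m and linear speed of valve_a above 0.45 m/s) or (x of valve_b in the frame of feed_tray between -0.03 and 0.03 m and y of valve_b in the frame of feed_tray between -0.124 and 0.124 m and z of valve_b in the frame of feed_tray below 0.015 m and linear speed of valve_b above 0.45 m/s) or (x of valve_c in the frame of feed_tray between -0.03 and 0.03 m and y of valve_c in the frame of feed_tray between -0.124 and 0.124 m and z of valve_c in the frame of feed_tray below 0.015 m and linear speed of valve_c above 0.45 m/s) or (x of valve_d in the frame of feed_tray between -0.03 and 0.03 m and y of valve_d in the frame of feed_tray between -0.124 and 0.124 m and z of valve_d in the frame of feed_tray below 0.015 m and linear speed of valve_d above 0.45 m/s)).
It also fails if it takes over 128 s, if anything falls off the work surface, if the arm or the gripper's body presses on something with over 40 N, if the wrist force passes 120 N, or if a joint passes its speed limit or range.

ROBOT

A 6-joint arm with a two-finger parallel gripper is mounted at the origin on the work surface. World frame = base frame: x ahead of the robot, y to its left, z up, the work surface at z = 0. Lengths are in m, angles in rad, forces in N, time in s.
With the tool pointing down it reaches from about 0.425 to 0.95 m from the base axis. Payload 3.5 kg.
Tool frame: the origin (TCP) lies at the very end of the fingers, on their centre line; the grasp point (between the pads) lies 19 mm behind it; z points along the fingers, y is the line along which they close (so a half turn about z gives the same grasp; the last joint's range is limited). The gripper opens to 85 mm and grips with 20 to 120 N. Pads are 22 mm wide; open, the fingers measure 114 mm over their backs; the gripper's body (76 mm by 85 mm) begins 54 mm behind the grasp point. The pads swing forward as they close: fully open they stand 13 mm farther back than shut.
Start: joints at [-0.15, 0.286, 1.577, -0, 1.279, -0.15], TCP at [0.675, 0, 0.231] pointing down, gripper open.
Joint ranges: [-2.77, 2.77], [-0.9, 2.22], [0.21, 2.48], [-1.53, 4.67], [0.24, 2.81], [-2.84, 2.84]. Speed limits (rad/s): [2.79, 2.79, 3.14, 3.14, 3.14, 3.14].

INTERFACE

Orientations are given as a unit quaternion [x, y, z, w].
In Python, from plant import ctrl gives the robot as it stands.
- The arm moves only by the tool drive_effector, called after "Call:" as name(argument=value, ...), one argument or row to a line, values as JSON. Schema: {"type":"object","properties":{"offsets":{"type":"array","items":{"type":"array","items":{"type":"number"},"minItems":7,"maxItems":7},"minItems":1,"maxItems":10},"squeeze":{"type":"number"},"only":{"type":"string"},"quiet":{"type":"boolean"},"lines":{"type":"string"}},"required":["offsets"],"additionalProperties":false}. offsets is a list of rows, 1 to 10 of them, each of 7 numbers: dx, dy, dz in parts of the range, where 1.0 means 0.8 m, then a rotation vector rx, ry, rz in shares of pi/2 rad (1.0 is pi/2 rad), then the opening from 0.0 (shut) to 1.0 (fully open); each row is the pose to reach, as a shift and turn from the pose commanded when the call began, along the tool's axes at that moment; what a row does not reach only later rows make up. A row lasts 1/8 s, in which the tool goes at most 0.0625 m and 0.188 rad, less where a joint would pass 70% of its speed; a pose out of reach is approached as far as the arm can. The fingers move at their own pace and stop on an object; squeeze is the grip in N (left out, the last holds). Time passes only in rows, so rows that do not move let the fingers close. The tool returns the time, the measured TCP pose, the force, the opening and the grip force at its end. only (a regular expression) keeps the lines of the reply that match it, lines (a string "A,B") keeps lines A to B, and quiet returns only ok. Shift and turn numbers lie between -1 and 1, and a call with a number outside is refused. Input that does not fit is refused with a message, and nothing moves.
- ctrl.get_state(): the state, without advancing time (a new reading comes with each control period).
- ctrl.read_camera(name): name is "scene" or "side" or "wrist"; returns a dict with "pixels" (420x560x3 uint8, red, green, blue), "camera_matrix" (3x3 intrinsics, pixels), "xyz" and "orientation" of the camera in the world. Camera axes: x right, y down, z forward; pixel columns grow to the right and rows downward; lengths in m; the calibration is good to about 2 mm. A picture is of the moment at which its call begins. There is no depth.
- ctrl.sign_off(): hands the job in; it is judged then, once.
The state is a dict: "time": time; "qpos": joint angles; "dq": joint speeds; "joint_efforts": joint torques, N m; "eef_pos": TCP position; "tcp_rot": TCP orientation; "contact_force": force on the tool from outside, world axes, zero at the start; "wrist_torque": the same for the moment, N m; "opening": opening from 0.0 (shut) to 1.0 (fully open); "finger_force": force on a finger pad.
Only numpy, scipy, OpenCV 4.12 (cv2) and the standard library are available. Lean on these libraries where they do the work, as an engineer would, in place of code of your own. Each camera call takes 0.05 s, during which the arm holds its last target. There are 200 camera calls.

## Working session

There is one attempt and no reset: what is moved stays moved. The work goes in short steps, Python scripts to look and compute and a tool call to move; the robot and the scene stay as the last step left them, time stands still between calls to the robot, and variables do not carry over. Pictures are saved under pics/ and viewed, at most 14 in all, crops included, and the job is handed in when it is done.

```bash
ls; mkdir -p pics
```

Create h.py:
```python
from plant import ctrl
import numpy as np, cv2
from scipy.spatial.transform import Rotation as R
def cam(n,f=None):
    c=ctrl.read_camera(n)
    if f: cv2.imwrite('pics/'+f,c['pixels'][:,:,::-1])
    return c
def ray(c,u,v,z):
    M=R.from_quat(c['orientation']).as_matrix()
    d=M@np.linalg.inv(c['camera_matrix'])@[u,v,1]; o=np.array(c['xyz'])
    return o+d*(z-o[2])/d[2]
def proj(c,p):
    M=R.from_quat(c['orientation']).as_matrix()
    q=c['camera_matrix']@(M.T@(np.array(p)-c['xyz'])); return q[:2]/q[2]
```

Run:
```python
from h import *
import pickle
d={n:cam(n,n+'1.png') for n in('scene','side','wrist')}
pickle.dump(d,open('c1.pkl','wb'))
for n in d: print(n,d[n]['xyz'],R.from_quat(d[n]['orientation']).as_matrix()[:,2])
s=ctrl.get_state();print(s)
```

```text
pics
plant.py
scene [1.05094898 0.1779399  0.93840944] [-0.49219387 -0.14699723 -0.85798427]
side [-0.01810939 -0.52240091  0.56672775] [ 0.58585321  0.58740614 -0.5583279 ]
wrist [0.67457791 0.07604755 0.37291962] [-0.00209459 -0.28919813 -0.95726697]
{'time': 0.15, 'qpos': array([-1.50002588e-01,  2.87010218e-01,  1.57784101e+00,  3.12557121e-05,
        1.27860541e+00, -1.49989154e-01]), 'dq': array([ 0.00107842, -0.00301101, -0.00360028, -0.00067985,  0.00015222,
        0.00136839]), 'joint_efforts': array([ 7.91554030e-04, -4.06602967e+01, -2.93140125e+01, -8.94972595e-05,
        3.96185191e-03, -2.97825103e-06]), 'eef_pos': array([6.74488971e-01, 1.12628571e-04, 2.30232738e-01]), 'tcp_rot': array([ 7.07114417e-01,  7.07098531e-01, -5.41096050e-04, -7.58975919e-04]), 'contact_force': array([-0.47000232, -0.19987614,  0.1052666 ]), 'wrist_torque': array([0.01215394, 0.01821423, 0.00059759]), 'finger_force': 0.0, 'opening': 1.0061340481815468}
```

View pics/scene1.png

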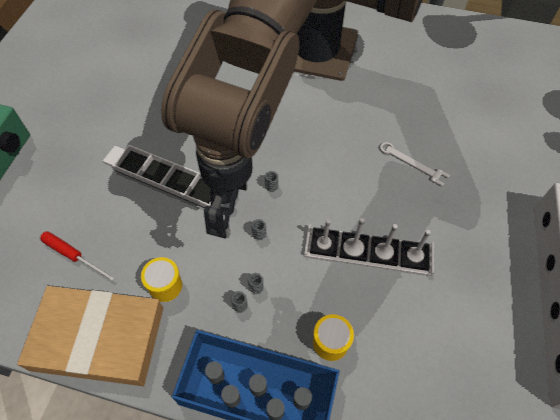

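View pics/side1.png

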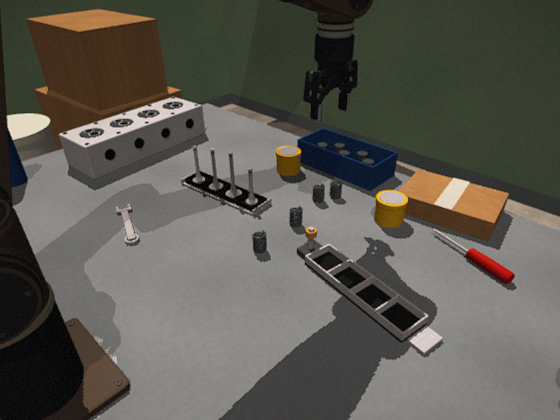

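The rack is on the robot's left. The tray is on its right, and its brass knob (side 311,232) is at the end nearest the rack. In the scene picture the valves run from (322,243) to (416,255), and the leftmost as seen from the robot is the right one in the image.

Run:
```python
import cv2
a=cv2.imread('pics/scene1.png');b=cv2.imread('pics/side1.png')
A=cv2.resize(a[210:280,298:448],None,fx=5,fy=5,interpolation=2)
B=cv2.resize(b[140:220,175:285],None,fx=7,fy=7,interpolation=2)
C=cv2.resize(b[220:360,285:455],None,fx=4,fy=4,interpolation=2)
D=cv2.resize(a[135:215,95:245],None,fx=5,fy=5,interpolation=2)
for n,i in zip('ABCD',(A,B,C,D)): cv2.imwrite(f'pics/crop{n}.png',i)
```

```text
(no output)
```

View pics/cropA.png

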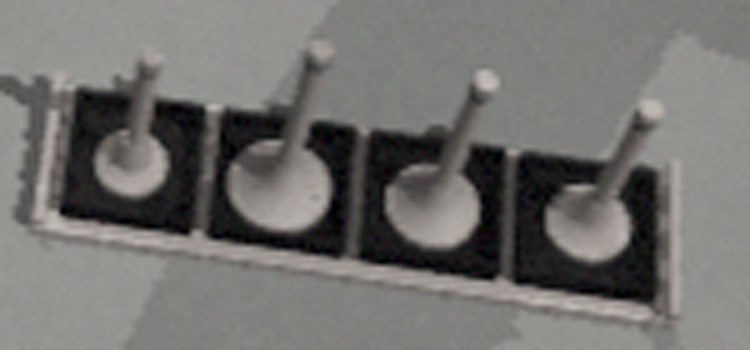

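View pics/cropB.png

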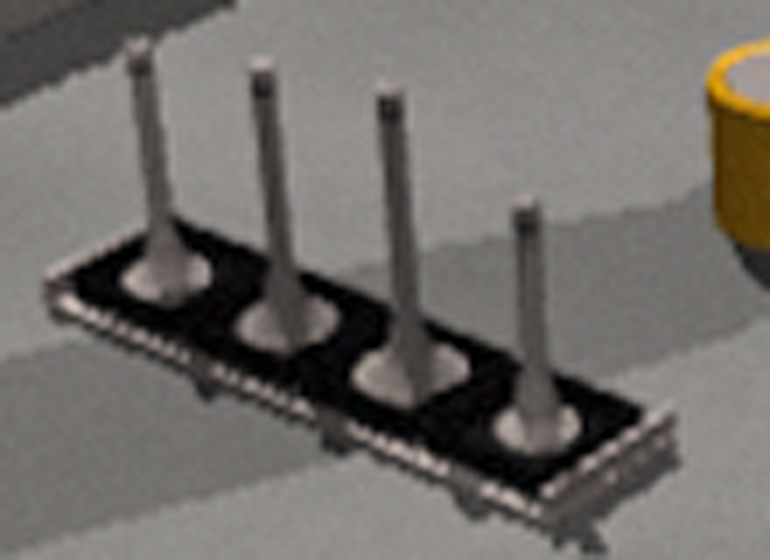

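View pics/cropC.png

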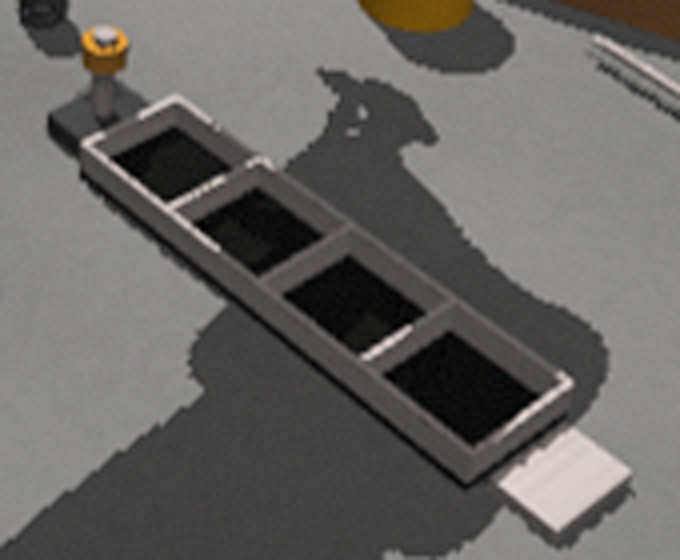

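The order from the left, by head size, is c, b, a, d. The tray's top rim corners in crop C are at (82,145), (178,98), (570,380) and (470,455).

Create m.py:
```python
from h import *
import pickle
d=pickle.load(open('c1.pkl','rb'));sc,sd=d['scene'],d['side']
A={'c':(651,106),'b':(485,82),'a':(319,50),'d':(150,57)}
B={'c':(139,47),'b':(262,67),'a':(391,91),'d':(527,206)}
H=dict(a=.128,b=.120,c=.112,d=.104)
for k in A:
    p=ray(sc,A[k][0]/5+297.6,A[k][1]/5+209.6,H[k]);q=ray(sd,B[k][0]/7+174.6,B[k][1]/7+139.6,H[k])
    print(k,p.round(4),q.round(4))
C=[ray(sd,u/4+284.6,v/4+219.6,.022)[:2] for u,v in[(82,145),(178,98),(570,380),(470,455)]]
C=np.array(C);print(C.round(4),'ctr',C.mean(0).round(4));
print([np.linalg.norm(C[i]-C[(i+1)%4]).round(4) for i in range(4)])
l=C[:2].mean(0)-C[2:].mean(0);print('dir deg from y',np.degrees(np.arctan2(-l[0],l[1])))
print('knob',ray(sd,103/4+284.6,38/4+219.6,.058))
```

```bash
python3 m.py
```

```text
c [0.5453 0.335  0.112 ] [0.5455 0.3308 0.112 ]
b [0.5568 0.2727 0.12  ] [0.5553 0.2691 0.12  ]
a [0.5648 0.2103 0.128 ] [0.5632 0.2064 0.128 ]
d [0.571  0.1495 0.104 ] [0.5676 0.1435 0.104 ]
[[ 0.4904 -0.0993]
 [ 0.5544 -0.1106]
 [ 0.5147 -0.3538]
 [ 0.4494 -0.3441]] ctr [ 0.5022 -0.2269]
[np.float64(0.0649), np.float64(0.2464), np.float64(0.066), np.float64(0.2482)]
dir deg from y -9.379994923521568
knob [ 0.52970397 -0.07833035  0.058     ]
```

View pics/cropD.png

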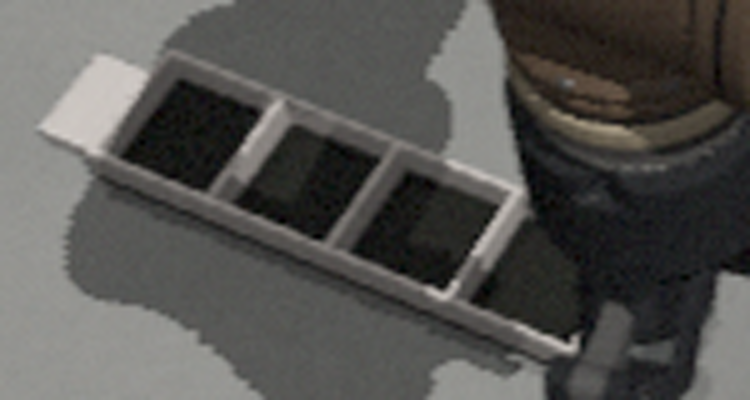

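Add to m.py:
```python
print('---')
S=np.array([ray(sc,u/5+94.6,v/5+134.6,.022)[:2] for u,v in[(578,350),(170,52),(92,160)]])
print(S.round(4)) # near-x? corners: (578,350)=C1, (92,160)=C2, (170,52)=C3
c=(np.array([C[1],C[2],C[3]])+S[[0,2,1]])/2
print('C1,C2,C3 avg',c.round(4)); ctr=(c[0]+c[2])/2; print('ctr avg',ctr)
l=(c[0]-c[1]);l/=np.linalg.norm(l);print('dir',l)
print('comp 1..4 from stop',[(ctr+l*y).round(4) for y in(.093,.031,-.031,-.093)])
```

```bash
python3 m.py | sed -n '/---/,$p'
```

```text
---
[[ 0.5528 -0.105 ]
 [ 0.4513 -0.3417]
 [ 0.5175 -0.3501]]
C1,C2,C3 avg [[ 0.5536 -0.1078]
 [ 0.5161 -0.352 ]
 [ 0.4504 -0.3429]]
ctr avg [ 0.5019801  -0.22534265]
dir [0.15161401 0.98843978]
comp 1..4 from stop [array([ 0.5161, -0.1334]), array([ 0.5067, -0.1947]), array([ 0.4973, -0.256 ]), array([ 0.4879, -0.3173])]
```

Units first: shifts go in shares of 0.8 m and turns go in shares of pi/2 rad. So 0.147 m / 0.8 = 0.1838, -0.105 m / 0.8 = -0.1313.

Call:
drive_effector(
  offsets=[
    [0.0625, -0.05, 0, 0, 0, 0, 0.6],
    [0.125, -0.1, 0, 0, 0, 0, 0.6],
    [0.1838, -0.1313, 0, 0, 0, 0, 0.6],
    [0.1838, -0.1313, 0, 0, 0, 0, 0.6],
  ],
  squeeze=40,
)

```text
time: 0.65
eef_pos: [0.5679, 0.15, 0.2311]
tcp_rot: [0.705, 0.709, -0.0, -0.001]
contact_force: [-0.1, -0.1, -0.7]
opening: 0.602
finger_force: 0.0
```

In the tool's units: 0.158 m / 0.8 = 0.1975, 0.14 m / 0.8 = 0.175.

Call:
drive_effector(
  offsets=[
    [-0.0038, 0.0013, 0.0625, 0, 0, 0, 0.6],
    [-0.0038, 0.0013, 0.125, 0, 0, 0, 0.6],
    [-0.0038, 0.0013, 0.175, 0, 0, 0, 0.6],
    [-0.0038, 0.0013, 0.1975, 0, 0, 0, 0.6],
    [-0.0038, 0.0013, 0.1975, 0, 0, 0, 0.6],
  ],
)

```text
time: 1.27
eef_pos: [0.5706, 0.1434, 0.0722]
tcp_rot: [0.707, 0.707, -0.001, -0.001]
contact_force: [-0.5, -0.3, 0.6]
opening: 0.596
finger_force: 0.0
```

Run:
```python
from h import *
import numpy as np
s=cam('scene');w=cam('side')
i=np.hstack([cv2.resize(s['pixels'][180:290,290:410],(400,367)),cv2.resize(w['pixels'][110:220,180:300],(400,367))])
cv2.imwrite('pics/g1.png',i[:,:,::-1])
```

```text
(no output)
```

View pics/g1.png

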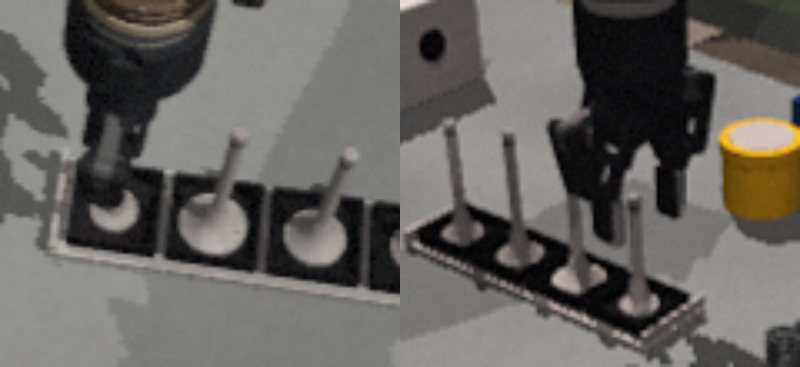

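The picture shows d's stem tip (633,197 in the side half) between the two finger ends, about (605,240) and (670,215), so I'll close.

In the tool's units: 0.002 m / 0.8 = 0.0025.

Call:
drive_effector(
  offsets=[
    [0.0025, 0, 0, 0, 0, 0, 0.6],
    [0.0025, 0, 0, 0, 0, 0, 0],
    [0.0025, 0, 0, 0, 0, 0, 0],
    [0.0025, 0, 0, 0, 0, 0, 0],
    [0.0025, 0, 0, 0, 0, 0, 0],
    [0.0025, 0, 0, 0, 0, 0, 0],
  ],
  squeeze=40,
)

```text
time: 2.12
eef_pos: [0.5712, 0.1461, 0.0739]
tcp_rot: [0.707, 0.707, 0.0, 0.0]
contact_force: [-1.6, -0.1, 4.9]
opening: 0.087
finger_force: 39.1
```

In the tool's units: -0.1 m / 0.8 = -0.125, -0.08 m / 0.8 = -0.1.

Call:
drive_effector(
  offsets=[
    [0, 0, -0.0125, 0, 0, 0, 0],
    [0, 0, -0.05, 0, 0, 0, 0],
    [0, 0, -0.1, 0, 0, 0, 0],
    [0, 0, -0.125, 0, 0, 0, 0],
    [0, 0, -0.125, 0, 0, 0, 0],
  ],
)

```text
time: 2.75
eef_pos: [0.572, 0.1461, 0.175]
tcp_rot: [0.707, 0.707, 0.001, 0.001]
contact_force: [0.8, -0.4, -2.1]
opening: 0.09
finger_force: 39.0
```

Call:
drive_effector(
  offsets=[
    [-0.0375, -0.0063, 0, 0, 0, 0, 0],
    [-0.1, -0.0175, 0, 0, 0, 0, 0],
    [-0.175, -0.0313, 0, 0, 0, 0, 0],
    [-0.25, -0.045, 0, 0, 0, 0, 0],
    [-0.325, -0.0588, 0, 0, 0, 0, 0],
    [-0.4, -0.0713, 0, 0, 0, 0, 0],
    [-0.475, -0.085, 0, 0, 0, 0, 0],
    [-0.5375, -0.0963, 0, 0, 0, 0, 0],
    [-0.5788, -0.1038, 0, 0, 0, 0, 0],
    [-0.5788, -0.1038, 0, 0, 0, 0, 0],
  ],
)

```text
time: 4.0
eef_pos: [0.4864, -0.3185, 0.1709]
tcp_rot: [0.708, 0.706, -0.0, -0.002]
contact_force: [0.3, -0.1, -0.8]
opening: 0.088
finger_force: 39.1
```

Run:
```python
from h import *
import numpy as np
s=cam('scene');w=cam('side')
i=np.hstack([cv2.resize(s['pixels'][90:230,70:220],(400,373)),cv2.resize(w['pixels'][190:370,310:500],(400,379))[:373]])
cv2.imwrite('pics/g2.png',i[:,:,::-1])
print(ctrl.get_state()['eef_pos'],ctrl.get_state()['opening'])
```

```text
[ 0.48713256 -0.31609226  0.17125363] 0.0909537919895141
```

View pics/g2.png

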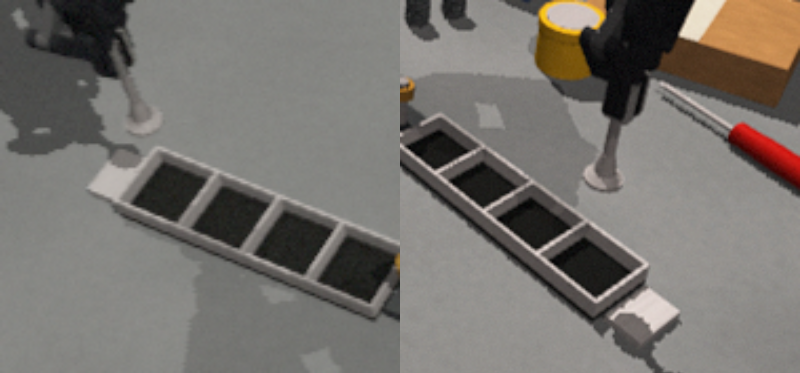

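Run:
```python
from h import *
import pickle
d=pickle.load(open('c1.pkl','rb'));sc,sd=d['scene'],d['side']
z=.1715+.031-.094+.004
print(z,ray(sc,143/2.667+70,122/2.667+90,z),ray(sd,203/2.105+310,175/2.105+190,z))
for k in(.112,.19): print(proj(sd,[.487,-.317,k]),proj(sc,[.487,-.317,k]))
# tray rim corners, now unobstructed in scene (crop scale 2.667)
T=np.array([ray(sc,u/2.667+70,v/2.667+90,.022)[:2] for u,v in[(158,148),(117,204),(375,317)]])
print(T.round(4),(T[0]+T[2])/2)
```

```text
0.11250000000000002 [ 0.49061241 -0.3108335   0.1125    ] [ 0.48443426 -0.31570003  0.1125    ]
[407.94083978 272.96297291] [121.72723983 133.9966068 ]
[416.41078121 233.82010727] [111.45917849 108.89909424]
[[ 0.4522 -0.3397]
 [ 0.5167 -0.3484]
 [ 0.5626 -0.1006]] [ 0.50744605 -0.22013681]
```

The head sits about (0.4875, -0.313), over the fourth compartment, with the stem upright, so I'll lower it.

In the tool's units: 0.1 m / 0.8 = 0.125, 0.096 m / 0.8 = 0.12.

Call:
drive_effector(
  offsets=[
    [0, 0, 0.0375, 0, 0, 0, 0],
    [0, 0, 0.075, 0, 0, 0, 0],
    [0, 0, 0.1, 0, 0, 0, 0],
    [0, 0, 0.1125, 0, 0, 0, 0],
    [0, 0, 0.12, 0, 0, 0, 0],
    [0, 0, 0.125, 0, 0, 0, 0],
    [0, 0, 0.125, 0, 0, 0, 0],
  ],
)

```text
time: 4.97
eef_pos: [0.4882, -0.3172, 0.0738]
tcp_rot: [0.707, 0.707, 0.0, 0.0]
contact_force: [0.1, -0.2, -0.8]
opening: 0.089
finger_force: 39.1
```

Call:
drive_effector(
  offsets=[
    [0, 0, 0.0013, 0, 0, 0, 0],
    [0, 0, 0.0025, 0, 0, 0, 0],
    [0, 0, 0.0025, 0, 0, 0, 0],
  ],
)

```text
time: 5.35
eef_pos: [0.488, -0.317, 0.0714]
tcp_rot: [0.707, 0.707, 0.0, 0.0]
contact_force: [-0.5, -0.4, -1.0]
opening: 0.087
finger_force: 39.1
```

In the tool's units: 0.002 m / 0.8 = 0.0025, 0.001 m / 0.8 = 0.0013.

Call:
drive_effector(
  offsets=[
    [0, 0, 0.0013, 0, 0, 0, 0],
    [0, 0, 0.0025, 0, 0, 0, 0],
    [0, 0, 0.0025, 0, 0, 0, 0],
  ],
)

```text
time: 5.72
eef_pos: [0.4881, -0.3172, 0.0699]
tcp_rot: [0.707, 0.707, -0.0, 0.0]
contact_force: [-1.2, 1.1, 2.6]
opening: 0.087
finger_force: 39.4
```

Call:
drive_effector(
  offsets=[
    [0, 0, 0.0013, 0, 0, 0, 0],
    [0, 0, 0.0013, 0, 0, 0, 0],
  ],
)

```text
time: 5.98
eef_pos: [0.4884, -0.3174, 0.0699]
tcp_rot: [0.707, 0.707, -0.0, 0.0]
contact_force: [-2.3, 1.6, 7.1]
opening: 0.09
finger_force: 40.0
```

It has touched down at 7 N, so I'll release, raise and check.

Call:
drive_effector(
  offsets=[
    [0, 0, -0.0013, 0, 0, 0, 0.1],
    [0, 0, -0.0013, 0, 0, 0, 0.6],
    [0, 0, -0.0013, 0, 0, 0, 0.6],
    [0, 0, -0.0013, 0, 0, 0, 0.6],
    [0, 0, -0.0375, 0, 0, 0, 0.6],
    [0, 0, -0.1, 0, 0, 0, 0.6],
    [0, 0, -0.1375, 0, 0, 0, 0.6],
    [0, 0, -0.1375, 0, 0, 0, 0.6],
  ],
)

```text
time: 6.98
eef_pos: [0.4895, -0.3183, 0.1817]
tcp_rot: [0.707, 0.707, 0.0, 0.003]
contact_force: [-0.3, -0.2, 0.2]
opening: 0.598
finger_force: 0.0
```

Call:
drive_effector(
  offsets=[
    [0.0625, 0.0088, 0, 0, 0, 0, 0.6],
    [0.1375, 0.02, 0, 0, 0, 0, 0.6],
    [0.2125, 0.0313, 0, 0, 0, 0, 0.6],
    [0.2875, 0.0425, 0, 0, 0, 0, 0.6],
    [0.3625, 0.0525, 0, 0, 0, 0, 0.6],
    [0.4375, 0.0638, 0, 0, 0, 0, 0.6],
    [0.5125, 0.075, 0, 0, 0, 0, 0.6],
    [0.5875, 0.085, 0, 0, 0, 0, 0.6],
    [0.6563, 0.095, 0, 0, 0, 0, 0.6],
    [0.6563, 0.095, 0, 0, 0, 0, 0.6],
  ],
)

```text
time: 8.22
eef_pos: [0.5627, 0.2113, 0.1758]
tcp_rot: [0.705, 0.709, -0.001, -0.001]
contact_force: [-0.4, -0.4, 0.3]
opening: 0.598
finger_force: 0.0
```

Run:
```python
from h import *
s=cam('scene');w=cam('side')
i=np.hstack([cv2.resize(s['pixels'][90:230,70:220],(400,373)),cv2.resize(w['pixels'][190:370,310:500],(400,379))[:373]])
cv2.imwrite('pics/g3.png',i[:,:,::-1])
print(ctrl.get_state()['eef_pos'])
```

```text
[0.56287978 0.20813044 0.17612321]
```

View pics/g3.png

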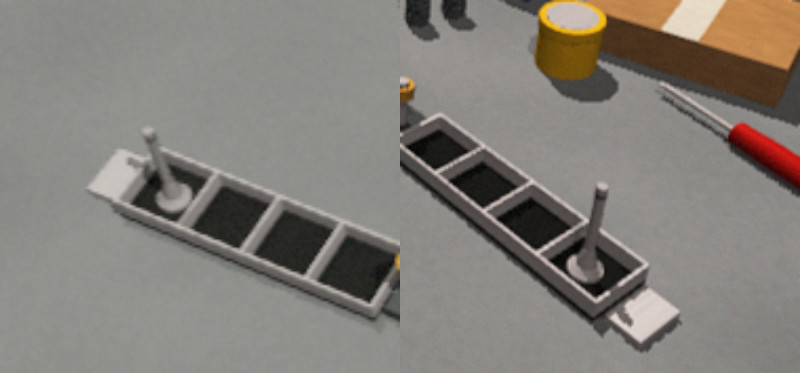

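d stands in the end compartment: scene head (173,197), side head (585,268). I'll check its offset from the compartment centre.

Run:
```python
from h import *
import pickle
d=pickle.load(open('c1.pkl','rb'));sc,sd=d['scene'],d['side']
f=lambda u,v:(u/2.667+70,v/2.667+90)
g=lambda u,v:((u-400)/2.105+310,v/2.105+190)
print('head',ray(sc,*f(173,197),.009),ray(sd,*g(585,268),.009))
# cell-4 rim corners, outer edge/mid-divider
for nm,c,h,P in(('sc',sc,f,[(158,148),(117,204),(178,227),(217,173)]),('sd',sd,g,[(648,268),(600,312),(543,262),(586,226)])):
    q=np.array([ray(c,*h(*p),.022)[:2] for p in P]);print(nm,q.round(4),q.mean(0))
```

```text
head [ 0.48928628 -0.31245232  0.009     ] [ 0.48681817 -0.31627858  0.009     ]
sc [[ 0.4522 -0.3397]
 [ 0.5167 -0.3484]
 [ 0.5246 -0.2889]
 [ 0.4635 -0.2795]] [ 0.48925149 -0.31410786]
sd [[ 0.5099 -0.3576]
 [ 0.4439 -0.3526]
 [ 0.4572 -0.2931]
 [ 0.5171 -0.2971]] [ 0.48202956 -0.32509224]
```

Offset is only a few mm. Next is valve a.

In the tool's units: 0.079 m / 0.8 = 0.0988, 0.06 m / 0.8 = 0.075.

Call:
drive_effector(
  offsets=[
    [0, 0.0013, 0.0375, 0, 0, 0, 0.6],
    [0, 0.0013, 0.075, 0, 0, 0, 0.6],
    [0, 0.0013, 0.0988, 0, 0, 0, 0.6],
    [0, 0.0013, 0.0988, 0, 0, 0, 0.6],
    [0, 0.0013, 0.0988, 0, 0, 0, 0],
    [0, 0.0013, 0.0988, 0, 0, 0, 0],
    [0, 0.0013, 0.0988, 0, 0, 0, 0],
    [0, 0.0013, 0.0988, 0, 0, 0, 0],
    [0, 0.0013, 0.0988, 0, 0, 0, 0],
  ],
)

```text
time: 9.45
eef_pos: [0.5655, 0.2083, 0.1008]
tcp_rot: [0.707, 0.707, 0.001, 0.0]
contact_force: [-2.1, 0.2, 5.5]
opening: 0.082
finger_force: 39.1
```

Call:
drive_effector(
  offsets=[
    [0, 0, -0.0125, 0, 0, 0, 0],
    [0, 0, -0.05, 0, 0, 0, 0],
    [0, 0, -0.1, 0, 0, 0, 0],
    [0, 0, -0.125, 0, 0, 0, 0],
    [0, 0, -0.125, 0, 0, 0, 0],
  ],
)

```text
time: 10.07
eef_pos: [0.5659, 0.2082, 0.2011]
tcp_rot: [0.707, 0.707, 0.002, 0.001]
contact_force: [-0.6, 0.4, -1.7]
opening: 0.089
finger_force: 39.1
```

In the tool's units: -0.466 m / 0.8 = -0.5825, -0.069 m / 0.8 = -0.0863.

Call:
drive_effector(
  offsets=[
    [-0.0375, -0.005, 0, 0, 0, 0, 0],
    [-0.1, -0.015, 0, 0, 0, 0, 0],
    [-0.175, -0.0263, 0, 0, 0, 0, 0],
    [-0.25, -0.0375, 0, 0, 0, 0, 0],
    [-0.325, -0.0475, 0, 0, 0, 0, 0],
    [-0.4, -0.0588, 0, 0, 0, 0, 0],
    [-0.475, -0.07, 0, 0, 0, 0, 0],
    [-0.5375, -0.08, 0, 0, 0, 0, 0],
    [-0.5825, -0.0863, 0, 0, 0, 0, 0],
    [-0.5825, -0.0863, 0, 0, 0, 0, 0],
  ],
)

```text
time: 11.32
eef_pos: [0.4945, -0.2597, 0.1969]
tcp_rot: [0.708, 0.706, -0.0, -0.002]
contact_force: [0.0, 0.1, -1.1]
opening: 0.087
finger_force: 39.1
```

Call:
drive_effector(
  offsets=[
    [0, 0, 0, 0, 0, 0, 0],
    [0, 0, 0.0375, 0, 0, 0, 0],
    [0, 0, 0.075, 0, 0, 0, 0],
    [0, 0, 0.1, 0, 0, 0, 0],
    [0, 0, 0.1125, 0, 0, 0, 0],
    [0, 0, 0.12, 0, 0, 0, 0],
    [0, 0, 0.125, 0, 0, 0, 0],
    [0, 0, 0.125, 0, 0, 0, 0],
  ],
)

```text
time: 12.32
eef_pos: [0.4962, -0.258, 0.0997]
tcp_rot: [0.707, 0.707, 0.0, 0.0]
contact_force: [0.5, 0.6, -1.6]
opening: 0.088
finger_force: 39.1
```

Call:
drive_effector(
  offsets=[
    [0, 0, 0.0013, 0, 0, 0, 0],
    [0, 0, 0.0025, 0, 0, 0, 0],
    [0, 0, 0.0025, 0, 0, 0, 0],
  ],
)

```text
time: 12.7
eef_pos: [0.496, -0.258, 0.0974]
tcp_rot: [0.707, 0.707, 0.0, 0.0]
contact_force: [0.2, 0.7, -2.0]
opening: 0.089
finger_force: 39.1
```

In the tool's units: 0.0015 m / 0.8 = 0.0019, 0.001 m / 0.8 = 0.0013.

Call:
drive_effector(
  offsets=[
    [0, 0, 0.0013, 0, 0, 0, 0],
    [0, 0, 0.0019, 0, 0, 0, 0],
    [0, 0, 0.0019, 0, 0, 0, 0],
  ],
)

```text
time: 13.08
eef_pos: [0.4963, -0.2583, 0.0967]
tcp_rot: [0.707, 0.707, -0.0, 0.0]
contact_force: [-1.3, 1.2, 4.7]
opening: 0.087
finger_force: 39.7
```

Call:
drive_effector(
  offsets=[
    [0, 0, 0.0013, 0, 0, 0, 0],
    [0, 0, 0.0013, 0, 0, 0, 0],
  ],
)

```text
time: 13.32
eef_pos: [0.4966, -0.2586, 0.0968]
tcp_rot: [0.707, 0.707, -0.0, 0.001]
contact_force: [-2.1, 1.4, 9.5]
opening: 0.086
finger_force: 40.2
```

In the tool's units: -0.1 m / 0.8 = -0.125, -0.08 m / 0.8 = -0.1.

Call:
drive_effector(
  offsets=[
    [0, 0, -0.0013, 0, 0, 0, 0.1],
    [0, 0, -0.0013, 0, 0, 0, 0.6],
    [0, 0, -0.0013, 0, 0, 0, 0.6],
    [0, 0, -0.0013, 0, 0, 0, 0.6],
    [0, 0, -0.0375, 0, 0, 0, 0.6],
    [0, 0, -0.1, 0, 0, 0, 0.6],
    [0, 0, -0.125, 0, 0, 0, 0.6],
    [0, 0, -0.125, 0, 0, 0, 0.6],
  ],
)

```text
time: 14.32
eef_pos: [0.4967, -0.2585, 0.1963]
tcp_rot: [0.707, 0.707, 0.0, 0.002]
contact_force: [1.1, 0.1, -0.1]
opening: 0.599
finger_force: 0.0
```

Call:
drive_effector(
  offsets=[
    [0.0625, 0.0075, 0, 0, 0, 0, 0.6],
    [0.1375, 0.015, 0, 0, 0, 0, 0.6],
    [0.2125, 0.0238, 0, 0, 0, 0, 0.6],
    [0.2875, 0.0325, 0, 0, 0, 0, 0.6],
    [0.3625, 0.04, 0, 0, 0, 0, 0.6],
    [0.4375, 0.0488, 0, 0, 0, 0, 0.6],
    [0.5125, 0.0575, 0, 0, 0, 0, 0.6],
    [0.5875, 0.0663, 0, 0, 0, 0, 0.6],
    [0.6613, 0.0738, 0, 0, 0, 0, 0.6],
    [0.6613, 0.0738, 0, 0, 0, 0, 0.6],
  ],
)

```text
time: 15.58
eef_pos: [0.5532, 0.2743, 0.1914]
tcp_rot: [0.705, 0.709, -0.002, -0.001]
contact_force: [-0.7, 0.0, -0.0]
opening: 0.596
finger_force: 0.0
```

Run:
```python
from h import *
s=cam('scene');w=cam('side')
i=np.hstack([cv2.resize(s['pixels'][90:230,70:220],(400,373)),cv2.resize(w['pixels'][190:370,310:500],(400,379))[:373]])
cv2.imwrite('pics/g4.png',i[:,:,::-1])
print(ctrl.get_state()['eef_pos'])
```

```text
[0.55359847 0.27110315 0.19190358]
```

View pics/g4.png

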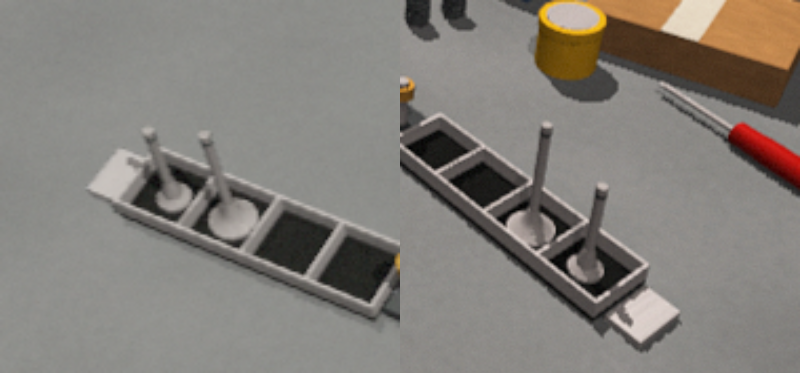

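a stands clear in the third compartment, scene head (232,220). Next is b.

In the tool's units: 0.103 m / 0.8 = 0.1288, 0.08 m / 0.8 = 0.1.

Call:
drive_effector(
  offsets=[
    [0, 0.0025, 0.05, 0, 0, 0, 0.6],
    [0, 0.0025, 0.1, 0, 0, 0, 0.6],
    [0, 0.0025, 0.1288, 0, 0, 0, 0.6],
    [0, 0.0025, 0.1288, 0, 0, 0, 0.6],
    [0, 0.0025, 0.1288, 0, 0, 0, 0],
    [0, 0.0025, 0.1288, 0, 0, 0, 0],
    [0, 0.0025, 0.1288, 0, 0, 0, 0],
    [0, 0.0025, 0.1288, 0, 0, 0, 0],
    [0, 0.0025, 0.1288, 0, 0, 0, 0],
  ],
)

```text
time: 16.8
eef_pos: [0.558, 0.2713, 0.0934]
tcp_rot: [0.707, 0.707, 0.001, 0.001]
contact_force: [-0.9, -0.8, 6.4]
opening: 0.082
finger_force: 39.4
```

Call:
drive_effector(
  offsets=[
    [0, 0, -0.0125, 0, 0, 0, 0],
    [0, 0, -0.05, 0, 0, 0, 0],
    [0, 0, -0.1, 0, 0, 0, 0],
    [0, 0, -0.125, 0, 0, 0, 0],
    [0, 0, -0.125, 0, 0, 0, 0],
  ],
)

```text
time: 17.42
eef_pos: [0.5577, 0.2714, 0.1935]
tcp_rot: [0.707, 0.707, 0.001, 0.001]
contact_force: [0.2, 0.6, -1.5]
opening: 0.09
finger_force: 39.1
```

Target (0.506, -0.196), so tool shift x -0.467, y -0.052.

In the tool's units: -0.467 m / 0.8 = -0.5838, -0.052 m / 0.8 = -0.065.

Call:
drive_effector(
  offsets=[
    [-0.0375, -0.0038, 0, 0, 0, 0, 0],
    [-0.1, -0.0113, 0, 0, 0, 0, 0],
    [-0.175, -0.02, 0, 0, 0, 0, 0],
    [-0.25, -0.0275, 0, 0, 0, 0, 0],
    [-0.325, -0.0363, 0, 0, 0, 0, 0],
    [-0.4, -0.045, 0, 0, 0, 0, 0],
    [-0.475, -0.0525, 0, 0, 0, 0, 0],
    [-0.5375, -0.06, 0, 0, 0, 0, 0],
    [-0.5838, -0.065, 0, 0, 0, 0, 0],
    [-0.5838, -0.065, 0, 0, 0, 0, 0],
  ],
)

```text
time: 18.68
eef_pos: [0.5035, -0.1977, 0.1894]
tcp_rot: [0.709, 0.706, -0.001, -0.002]
contact_force: [1.2, -0.0, -2.1]
opening: 0.09
finger_force: 39.1
```

Call:
drive_effector(
  offsets=[
    [0, 0, 0, 0, 0, 0, 0],
    [0, 0, 0.0375, 0, 0, 0, 0],
    [0, 0, 0.075, 0, 0, 0, 0],
    [0, 0, 0.1, 0, 0, 0, 0],
    [0, 0, 0.1125, 0, 0, 0, 0],
    [0, 0, 0.12, 0, 0, 0, 0],
    [0, 0, 0.125, 0, 0, 0, 0],
    [0, 0, 0.125, 0, 0, 0, 0],
  ],
)

```text
time: 19.68
eef_pos: [0.5052, -0.196, 0.0922]
tcp_rot: [0.707, 0.707, 0.0, 0.0]
contact_force: [-0.1, 0.4, -1.0]
opening: 0.088
finger_force: 39.1
```

Call:
drive_effector(
  offsets=[
    [0, 0, 0.0013, 0, 0, 0, 0],
    [0, 0, 0.0025, 0, 0, 0, 0],
    [0, 0, 0.0038, 0, 0, 0, 0],
    [0, 0, 0.0038, 0, 0, 0, 0],
  ],
)

```text
time: 20.18
eef_pos: [0.5052, -0.1962, 0.0894]
tcp_rot: [0.707, 0.707, -0.0, 0.0]
contact_force: [-0.8, 0.5, 2.8]
opening: 0.088
finger_force: 39.4
```

In the tool's units: 0.001 m / 0.8 = 0.0013.

Call:
drive_effector(
  offsets=[
    [0, 0, 0.0013, 0, 0, 0, 0],
    [0, 0, 0.0013, 0, 0, 0, 0],
  ],
)

```text
time: 20.42
eef_pos: [0.5056, -0.1964, 0.0894]
tcp_rot: [0.707, 0.707, -0.0, 0.001]
contact_force: [-3.0, 0.4, 5.7]
opening: 0.088
finger_force: 39.9
```

Call:
drive_effector(
  offsets=[
    [0, 0, -0.0013, 0, 0, 0, 0.1],
    [0, 0, -0.0013, 0, 0, 0, 0.6],
    [0, 0, -0.0013, 0, 0, 0, 0.6],
    [0, 0, -0.0013, 0, 0, 0, 0.6],
    [0, 0, -0.0375, 0, 0, 0, 0.6],
    [0, 0, -0.1, 0, 0, 0, 0.6],
    [0, 0, -0.125, 0, 0, 0, 0.6],
    [0, 0, -0.125, 0, 0, 0, 0.6],
  ],
)

```text
time: 21.42
eef_pos: [0.5061, -0.1966, 0.1899]
tcp_rot: [0.707, 0.707, 0.001, 0.002]
contact_force: [0.5, -0.3, -0.4]
opening: 0.599
finger_force: 0.0
```

Call:
drive_effector(
  offsets=[
    [0.0625, 0.005, 0, 0, 0, 0, 0.6],
    [0.1375, 0.01, 0, 0, 0, 0, 0.6],
    [0.2125, 0.0163, 0, 0, 0, 0, 0.6],
    [0.2875, 0.0213, 0, 0, 0, 0, 0.6],
    [0.3625, 0.0263, 0, 0, 0, 0, 0.6],
    [0.4375, 0.0325, 0, 0, 0, 0, 0.6],
    [0.5125, 0.0375, 0, 0, 0, 0, 0.6],
    [0.5875, 0.0438, 0, 0, 0, 0, 0.6],
    [0.6613, 0.05, 0, 0, 0, 0, 0.6],
    [0.6613, 0.05, 0, 0, 0, 0, 0.6],
  ],
)

```text
time: 22.68
eef_pos: [0.5434, 0.3363, 0.1849]
tcp_rot: [0.705, 0.709, -0.001, -0.001]
contact_force: [-0.0, 0.1, -0.3]
opening: 0.595
finger_force: 0.0
```

Run:
```python
from h import *
s=cam('scene');w=cam('side')
i=np.hstack([cv2.resize(s['pixels'][90:230,70:220],(400,373)),cv2.resize(w['pixels'][190:370,310:500],(400,379))[:373]])
cv2.imwrite('pics/g5.png',i[:,:,::-1])
print(ctrl.get_state()['eef_pos'])
```

```text
[0.54381581 0.33308437 0.18531419]
```

View pics/g5.png

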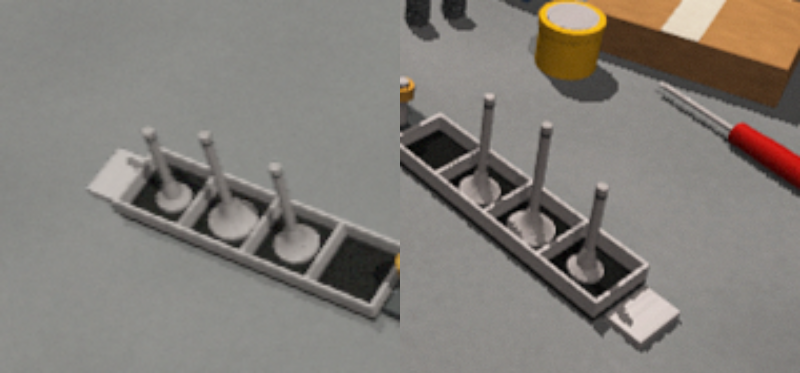

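b stands in the second compartment, scene head (297,244). Last is c.

In the tool's units: 0.104 m / 0.8 = 0.13, 0.08 m / 0.8 = 0.1.

Call:
drive_effector(
  offsets=[
    [0, 0.0025, 0.05, 0, 0, 0, 0.6],
    [0, 0.0025, 0.1, 0, 0, 0, 0.6],
    [0, 0.0025, 0.13, 0, 0, 0, 0.6],
    [0, 0.0025, 0.13, 0, 0, 0, 0.6],
    [0, 0.0025, 0.13, 0, 0, 0, 0],
    [0, 0.0025, 0.13, 0, 0, 0, 0],
    [0, 0.0025, 0.13, 0, 0, 0, 0],
    [0, 0.0025, 0.13, 0, 0, 0, 0],
    [0, 0.0025, 0.13, 0, 0, 0, 0],
  ],
)

```text
time: 23.9
eef_pos: [0.5478, 0.3334, 0.0857]
tcp_rot: [0.707, 0.707, 0.001, 0.0]
contact_force: [-2.2, -0.4, 6.0]
opening: 0.088
finger_force: 39.1
```

Call:
drive_effector(
  offsets=[
    [0, 0, -0.0125, 0, 0, 0, 0],
    [0, 0, -0.05, 0, 0, 0, 0],
    [0, 0, -0.1, 0, 0, 0, 0],
    [0, 0, -0.125, 0, 0, 0, 0],
    [0, 0, -0.125, 0, 0, 0, 0],
  ],
)

```text
time: 24.52
eef_pos: [0.5479, 0.3335, 0.1857]
tcp_rot: [0.707, 0.707, 0.002, 0.001]
contact_force: [-0.4, 0.2, -0.8]
opening: 0.088
finger_force: 39.0
```

Target (0.515, -0.135), so tool shift x -0.468, y -0.033.

In the tool's units: -0.468 m / 0.8 = -0.585, -0.033 m / 0.8 = -0.0413.

Call:
drive_effector(
  offsets=[
    [-0.0375, -0.0025, 0, 0, 0, 0, 0],
    [-0.1, -0.0075, 0, 0, 0, 0, 0],
    [-0.175, -0.0125, 0, 0, 0, 0, 0],
    [-0.25, -0.0175, 0, 0, 0, 0, 0],
    [-0.325, -0.0225, 0, 0, 0, 0, 0],
    [-0.4, -0.0275, 0, 0, 0, 0, 0],
    [-0.475, -0.0338, 0, 0, 0, 0, 0],
    [-0.5375, -0.0375, 0, 0, 0, 0, 0],
    [-0.585, -0.0413, 0, 0, 0, 0, 0],
    [-0.585, -0.0413, 0, 0, 0, 0, 0],
  ],
)

```text
time: 25.78
eef_pos: [0.5127, -0.1368, 0.1816]
tcp_rot: [0.709, 0.706, -0.001, -0.002]
contact_force: [0.3, 0.3, -0.7]
opening: 0.089
finger_force: 39.1
```

Call:
drive_effector(
  offsets=[
    [0, 0, 0, 0, 0, 0, 0],
    [0, 0, 0.0375, 0, 0, 0, 0],
    [0, 0, 0.075, 0, 0, 0, 0],
    [0, 0, 0.1, 0, 0, 0, 0],
    [0, 0, 0.1125, 0, 0, 0, 0],
    [0, 0, 0.12, 0, 0, 0, 0],
    [0, 0, 0.125, 0, 0, 0, 0],
    [0, 0, 0.125, 0, 0, 0, 0],
  ],
)

```text
time: 26.78
eef_pos: [0.5142, -0.135, 0.0842]
tcp_rot: [0.707, 0.707, 0.0, 0.0]
contact_force: [0.5, -0.3, -1.1]
opening: 0.087
finger_force: 39.1
```

Call:
drive_effector(
  offsets=[
    [0, 0, 0.0013, 0, 0, 0, 0],
    [0, 0, 0.0025, 0, 0, 0, 0],
    [0, 0, 0.0038, 0, 0, 0, 0],
    [0, 0, 0.0038, 0, 0, 0, 0],
  ],
)

```text
time: 27.28
eef_pos: [0.5143, -0.1352, 0.0816]
tcp_rot: [0.707, 0.707, -0.0, 0.0]
contact_force: [-2.0, -0.1, 3.0]
opening: 0.087
finger_force: 39.6
```

In the tool's units: 0.001 m / 0.8 = 0.0013.

Call:
drive_effector(
  offsets=[
    [0, 0, 0.0013, 0, 0, 0, 0],
    [0, 0, 0.0013, 0, 0, 0, 0],
  ],
)

```text
time: 27.52
eef_pos: [0.5147, -0.1354, 0.0816]
tcp_rot: [0.707, 0.707, 0.0, 0.001]
contact_force: [-3.3, 0.9, 8.5]
opening: 0.084
finger_force: 40.2
```

Call:
drive_effector(
  offsets=[
    [0, 0, -0.0013, 0, 0, 0, 0.1],
    [0, 0, -0.0013, 0, 0, 0, 0.6],
    [0, 0, -0.0013, 0, 0, 0, 0.6],
    [0, 0, -0.0013, 0, 0, 0, 0.6],
    [0, 0, -0.0375, 0, 0, 0, 0.6],
    [0, 0, -0.1, 0, 0, 0, 0.6],
    [0, 0, -0.15, 0, 0, 0, 0.6],
    [0, 0, -0.15, 0, 0, 0, 0.6],
  ],
)

```text
time: 28.52
eef_pos: [0.5163, -0.136, 0.2042]
tcp_rot: [0.707, 0.707, 0.001, 0.004]
contact_force: [0.4, -0.3, 0.5]
opening: 0.599
finger_force: 0.0
```

Call:
drive_effector(
  offsets=[
    [0.0625, 0, 0, 0, 0, 0, 0.6],
    [0.125, 0, 0, 0, 0, 0, 0.6],
    [0.1875, 0, 0, 0, 0, 0, 0.6],
    [0.25, 0, 0, 0, 0, 0, 0.6],
    [0.3125, 0, 0, 0, 0, 0, 0.6],
    [0.3125, 0, 0, 0, 0, 0, 0.6],
    [0.3125, 0, 0, 0, 0, 0, 0.6],
  ],
)

```text
time: 29.4
eef_pos: [0.5133, 0.1149, 0.1985]
tcp_rot: [0.707, 0.707, -0.001, -0.001]
contact_force: [0.1, -0.2, 0.7]
opening: 0.605
finger_force: 0.0
```

Run:
```python
from h import *
s=cam('scene');w=cam('side')
i=np.hstack([cv2.resize(s['pixels'][90:230,70:220],(400,373)),cv2.resize(w['pixels'][190:370,290:480],(400,379))[:373]])
cv2.imwrite('pics/g6.png',i[:,:,::-1])
```

```text
(no output)
```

View pics/g6.png

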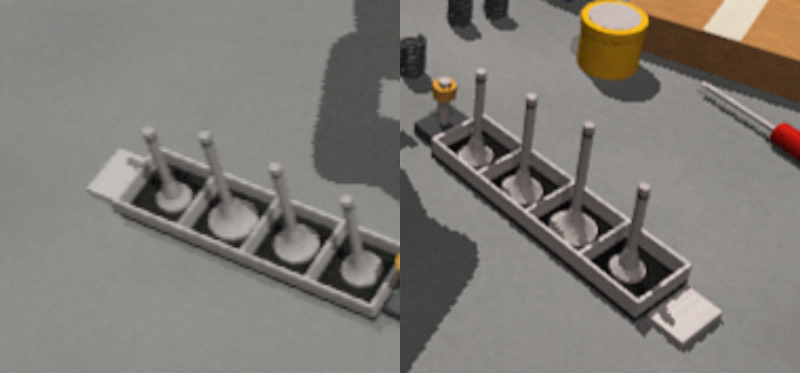

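All four valves stand upright, one per compartment (scene heads at (173,197), (232,220), (297,244) and (361,268)). From the knob the order is c, b, a, d, and the arm is clear.

```bash
python3 -c "
from plant import ctrl
print(ctrl.sign_off())"
```

```text
the job is handed in; nothing more can be done
None
```

All four valves stand upright in the feed tray, in order c, b, a, d from the brass-knob stop, with none dropped or tipped; the job is handed in at about 30 s, though sign-off returned no verdict.

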